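# Load the cell and put the cover back on the housing

## Robot

A 7-joint arm with a two-finger parallel gripper is mounted at the origin on a cart in front of the work surface, level with it; the furniture and walls round the work are solid. World frame = base frame: x ahead of the robot, y to its left, z up, the work surface at z = 0. Lengths are in m, angles in rad, forces in N, time in s.
With the tool pointing down it reaches from about 0.4 to 0.9 m from the base axis. Payload 5.6 kg.
Tool frame: the origin (TCP) lies at the very end of the fingers, on their centre line; the grasp point (between the pads) lies 19 mm behind it; z points along the fingers, y is the line along which they close (so a half turn about z gives the same grasp; the last joint's range is limited). The gripper opens to 92 mm and grips with 3 to 60 N. Pads are 20 mm wide; open, the fingers measure 128 mm over their backs; the gripper's body (75 mm by 189 mm) begins 69 mm behind the grasp point.
Start: joints at [1.266, 0.468, -0.012, 1.603, 0.006, 1.071, -0.056], TCP at [0.168, -0.628, 0.178] pointing down, gripper open.
Joint ranges: [-2.53, 2.53], [-0.31, 2.02], [-1.57, 1.55], [0.28, 2.44], [-1.29, 4.43], [0.15, 1.84], [-2.92, 2.92]. Speed limits (rad/s): [2.57, 2.57, 3.14, 3.14, 3.14, 3.14, 3.14].

## Interface

Orientations are given as a rotation vector (axis times angle).
In Python, from station import * gives the robot as it stands.
- The arm moves only by the tool servo_tool, never from a script. Its argument "motion" is text: rows parted by semicolons, each of 5 numbers parted by spaces: the shift along the tool's x, y, z in mm, then the turn about the tool's z in rad, then the finger opening in mm, from 0 to 91.9. A call has 1 to 20 rows; each row shifts and turns the commanded pose from where the row before left it, along the tool's axes as they then stand; what a row does not reach is not made up. A row lasts 1/12 s, in which the tool goes at most 41.7 mm and 7.16 degrees, less where a joint would pass 70% of its speed; a pose out of reach is approached as far as the arm can. A call with a gripper value outside its range is refused whole. The fingers move at their own pace and stop on an object; "squeeze" is the grip in N (left out, the last holds). Time passes only in rows, so rows that do not move let the fingers close. It gives the time, the measured TCP pose, the force, the opening and the grip force at its end, in the units of the state.
- state(): the state, without advancing time (a new reading comes with each control period).
- read_camera(name): name is "scene" or "top" or "wrist"; returns the picture (420x560x3 uint8, red, green, blue); there is no depth.
- get_calibration(name): a dict with "K" (3x3 intrinsics, pixels), "R" (3x3) and "t" (3): a world point X has camera coordinates R X + t; the wrist camera has in their place "hand_eye" (4x4, takes a point from camera to tool coordinates, whose origin is the TCP and whose axes are the flange's). Camera axes: x right, y down, z forward; pixel columns grow to the right and rows downward; lengths in m; the calibration is good to about 2 mm. A picture is of the moment at which its call begins: read the wrist's pose just before it. get_calibration takes no time and is no camera call.
- job_done(): hands the job in; it is judged then, once.
The state is a dict: "time_s": time; "joint_pos": joint angles; "joint_velocities": joint speeds; "joint_torque": joint torques, N m; "eef_pos": TCP position; "tcp_rot": TCP orientation; "wrist_force": force on the tool from outside, world axes, zero at the start; "torque": the same for the moment, N m; "grip_width": opening from 0.0 (shut) to 1.0 (fully open); "grip_force": force on a finger pad.
Only numpy, scipy, OpenCV 4.12 (cv2) and the standard library are available. Lean on these libraries where they do the work, as an engineer would, in place of code of your own. Each camera call takes 0.05 s, during which the arm holds its last target. There are 200 camera calls.

## Task

Lay the loose AA cell flat in the tray of the open grey housing on the bench, then close the housing: take the cover that stands on edge in the slotted stand and seat it over the two pins, rib side up, flat on the rim all round. The cover cannot be turned from upright to flat in one grip, so lay it down on the bench first and take it again by its rib. Leave the other things on the bench where they are and let go of everything at the end.

Things in the scene. Friction and masses are not known exactly. Their poses are not given: they have to be found in the camera images.
- housing: Open grey plastic housing fixed to the bench, left or right of the centre line (the stand is on the other side): 82 (x) x 116 (y) x 26 mm high; origin at the centre of its underside, z up. In its middle is an open-topped tray, 74 (x) x 60 (y) mm, floor 8 mm above the bench. A black cable gland sticks 14 mm out of the +y end.
- housing_rim (a point): Centre of the housing at the height of its rim, 26 mm above the bench; axes as the housing's. On the rim, at y = +44 and -44 mm from here (x = 0), stand two upright steel pins, 6 mm thick and 20 mm high, the top 5 mm tapering to 3 mm.
- cell_center (a point): Centre of the loose AA cell, 14 mm thick and 50 mm long, lying on the bench between housing and stand, near the robot, centre 7 mm up; its long axis is y, z is up. 23 g; does not roll. Any way round in the tray will do, as long as it lies flat on the tray floor, centre 15 mm above the bench.
- cell: The same cell; origin at the centre of its underside as it lies at the start, 7 mm below its centre. (Elsewhere: a big gas bottle hangs at the left end of the bench, about 0.57 m ahead and 0.56 m left of the robot; keep the arm clear of it.)
- cover_center (a point): Centre of the grey plastic cover: a plate 112 mm (its y) x 78 mm (its z) x 12 mm thick (its x), 0.1 to 0.17 kg. x points out of the outer face, which has the grip rib. Two 10 mm through holes at y = +44 and -44 mm, z = 0 take the pins; it fits either way round. Lying flat, rib up, this point is 6 mm above the bench; seated on the housing, 32 mm.
- cover_top (a point): Middle of the cover's long edge that is uppermost at the start, 39 mm along z from its centre. At the start the cover stands upright in the stand, z up, lower edge 6 mm and this point 84 mm above the bench, rib side turned away from the robot (within 0.4 rad of +x). This 12 mm thick edge can be pinched from above; the rib begins 34 mm below it.
- cover_rib (a point): Point half-way up the cover's grip rib: a straight bar 44 mm long (along the cover's y), 10 mm wide (along its z) and 16 mm high, in the middle of the outer face. The point lies 8 mm outside that face, 14 mm along x from the cover's centre, and has the cover's axes.
- cover: The same cover; origin at the middle of the long edge it stands on at the start, 39 mm from its centre along -z; axes as given for its centre. On the bench it stands by itself on that edge; nudged near the top on the rib side it tips over and lies flat on its plain face, rib up.
- slot_stand: Wooden stand fixed to the bench, 124 mm long (y), 30 mm high, 60 mm wide at the foot; origin at the centre of its underside. A slot 15 mm wide runs along y in its middle, floor 6 mm above the bench, 24 mm deep, closed at both ends. It holds the cover loosely; the cover may lean a few degrees.
- eraser: Bystander: eraser 20 x 46 x 12 mm lying near the robot, left of the cell; origin at its underside. Not to be moved.
- usb_stick: Bystander: black memory stick 18 x 54 x 8 mm lying near the robot, right of the cell; origin at its underside. Not to be moved.
- battery_9v: Bystander: nine-volt block battery 17 x 26 x 48 mm standing in the middle, 0.70 m or more ahead of the robot; origin at its underside. Not to be moved. In front of it the bench is free from 0.52 to 0.66 m ahead of the robot, 0.10 m either side of the centre line: room to lay the cover down.
There are look-alikes about, which are no part of the job. What is shaped like the cell but green or orange is not meant.

How it is judged:
On the way, in this order (a step that is already met when the one before it is completed fails the run):
1. the cell lies in the tray of the housing (x of cell_center in the frame of housing between -0.032 and 0.032 m and y of cell_center in the frame of housing between -0.025 and 0.025 m and z of cell_center in the frame of housing between 0.012 and 0.019 m), for 0.2 s.
2. the cover is seated on the housing over both pins, rib up (x of cover_center in the frame of housing between -0.004 and 0.004 m and y of cover_center in the frame of housing between -0.004 and 0.004 m and z of cover_center in the frame of housing between 0.029 and 0.0345 m and angle between cover_center's own x axis and vertical below 0.06 rad), for 0.2 s.
At the end, for the whole second after the job is handed in: Cell flat in the tray (centre within 32 mm of its middle along the housing's x, 25 mm along y, 12 to 19 mm above the bench); cover rib up over both pins, level within 0.06 rad, its centre 29 to 34.5 mm above the bench and within 4 mm of the housing's middle each way; both at rest (all of step 1 and all of step 2 and linear speed of each of cover, cell below 0.01 m/s); the robot touches nothing.
It fails at once if a bystander was displaced by more than 4 cm (distance of any of eraser, usb_stick, battery_9v from where it was at the start of the episode above 0.04 m).
It also fails if it takes over 64 s, if anything falls off the work surface, if the arm or the gripper's body presses on something with over 40 N, if the wrist force passes 120 N, or if a joint passes its speed limit or range.

## Working session

There is one attempt and no reset: what is moved stays moved. The work goes in short steps, Python scripts to look and compute and a tool call to move; the robot and the scene stay as the last step left them, time stands still between calls to the robot, and variables do not carry over. Pictures are saved under pics/ and viewed, at most 10 in all, crops included, and the job is handed in when it is done.

Besides the shell and the picture viewer there is one more tool, called after "Emit:" by a JSON object that holds its "fn" and its "kwargs", one argument or row to a line. servo_tool: Moves the arm, as the interface text tells. Its arguments: {"type":"object","properties":{"motion":{"type":"string"},"squeeze":{"type":"number"}},"required":["motion"]}

```bash
mkdir -p pics; ls; python3 - <<'E'
from station import *
import cv2,numpy as np
s=state();print({k:np.round(v,3).tolist() for k,v in s.items()})
for n in("scene","top"):
    im=read_camera(n);cv2.imwrite(f"pics/{n}0.png",im[:,:,::-1]);c=get_calibration(n);print(n,{k:np.round(v,4).tolist() for k,v in c.items()})
c=get_calibration("wrist");print({k:np.round(v,4).tolist() for k,v in c.items()})
E
```

```text
pics
{'time_s': 0.0, 'joint_pos': [1.266, 0.468, -0.012, 1.604, 0.006, 1.071, -0.056], 'joint_velocities': [-0.001, -0.001, -0.001, 0.0, -0.0, 0.001, 0.001], 'joint_torque': [-0.001, -52.058, -0.012, -24.375, -0.056, 0.018, 0.0], 'eef_pos': [0.168, -0.627, 0.177], 'tcp_rot': [-3.113, -0.41, 0.001], 'wrist_force': [0.108, 0.619, -0.561], 'torque': [0.014, -0.007, 0.017], 'grip_force': 0.0, 'grip_width': 0.999}
scene {'K': [[468.1636, 0.0, 276.0157], [0.0, 468.1636, 204.8411], [0.0, 0.0, 1.0]], 'R': [[0.9027, -0.43, -0.0135], [-0.3009, -0.6085, -0.7343], [0.3076, 0.667, -0.6787]], 't': [-0.4988, 0.2304, 0.8213]}
top {'K': [[438.0808, 0.0, 279.8764], [0.0, 438.0808, 209.5257], [0.0, 0.0, 1.0]], 'R': [[0.0214, -0.9998, -0.0013], [-0.9876, -0.0209, -0.1556], [0.1556, 0.0047, -0.9878]], 't': [0.0056, 0.5759, 1.1271]}
{'K': [[347.3294, 0.0, 279.2942], [0.0, 347.3294, 211.0651], [0.0, 0.0, 1.0]], 'hand_eye': [[0.0001, -0.971, -0.239, 0.0677], [1.0, 0.0003, -0.0009, -0.001], [0.0009, -0.239, 0.971, -0.206], [0.0, 0.0, 0.0, 1.0]]}
```

View pics/top0.png

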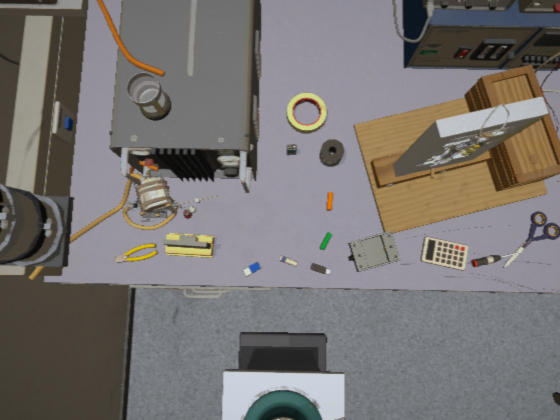

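View pics/scene0.png

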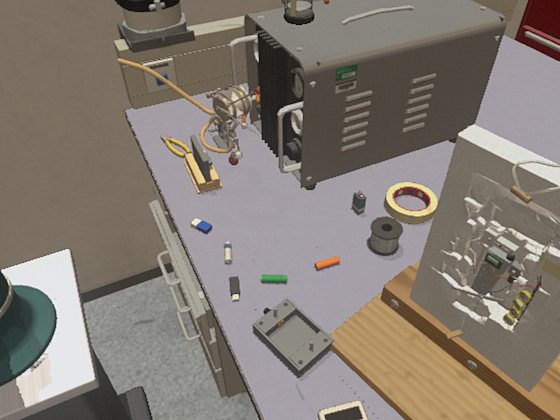

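Top view: the white-and-tan cell is at (289,261). Look-alikes are the green cylinder (326,241), the orange cylinder (330,201), the black USB stick (319,268) and the blue/white eraser (252,268). The housing is at (374,252) with its gland to the left, the stand and cover at (190,245), and the 9V battery at (292,150). My choice is the white cell at (289,261). I'll check it in a close crop and measure.

```bash
cat > h.py <<'E'
from station import *
import cv2,numpy as np
from scipy.spatial.transform import Rotation as Ro
def cam(n,s=None):
    c=get_calibration(n)
    if n=="wrist":
        s=s or state();T=np.eye(4);T[:3,:3]=Ro.from_rotvec(s["tcp_rot"]).as_matrix();T[:3,3]=s["eef_pos"]
        M=np.linalg.inv(T@np.array(c["hand_eye"]));return np.array(c["K"]),M[:3,:3],M[:3,3]
    return np.array(c["K"]),np.array(c["R"]),np.array(c["t"])
def ray(C,uv,z):
    K,R,t=C;o=-R.T@t;d=R.T@np.linalg.inv(K)@np.array([uv[0],uv[1],1.]);return o+d*(z-o[2])/d[2]
def proj(C,X):
    K,R,t=C;p=K@(R@np.array(X)+t);return p[:2]/p[2]
E
python3 - <<'E'
from h import *
C=cam("top");im=cv2.imread("pics/top0.png")
for n,uv,z in [("cell",(289,261),.007),("hous",(374,252),.026),("stand",(190,245),.03),("9v",(292,150),.048),("eraser",(252,268),.01),("usb",(319,268),.008),("green",(326,241),.007),("edge",(300,291),0)]:print(n,ray(C,uv,z).round(3))
a=cv2.resize(im[225:285,240:420],(800,267),interpolation=cv2.INTER_CUBIC)
b=cv2.resize(im[220:270,150:230],(520,325),interpolation=cv2.INTER_CUBIC)
o=np.zeros((592,800,3),np.uint8);o[:267]=a;o[267:,:520]=b
cv2.imwrite("pics/crop1.png",o)
E
```

```text
cell [ 0.441 -0.01   0.007]
hous [ 0.469 -0.237  0.026]
stand [0.477 0.256 0.03 ]
9v [ 0.74  -0.012  0.048]
eraser [0.42 0.09 0.01]
usb [ 0.424 -0.091  0.008]
green [ 0.497 -0.11   0.007]
edge [ 0.361 -0.041  0.   ]
```

View pics/crop1.png

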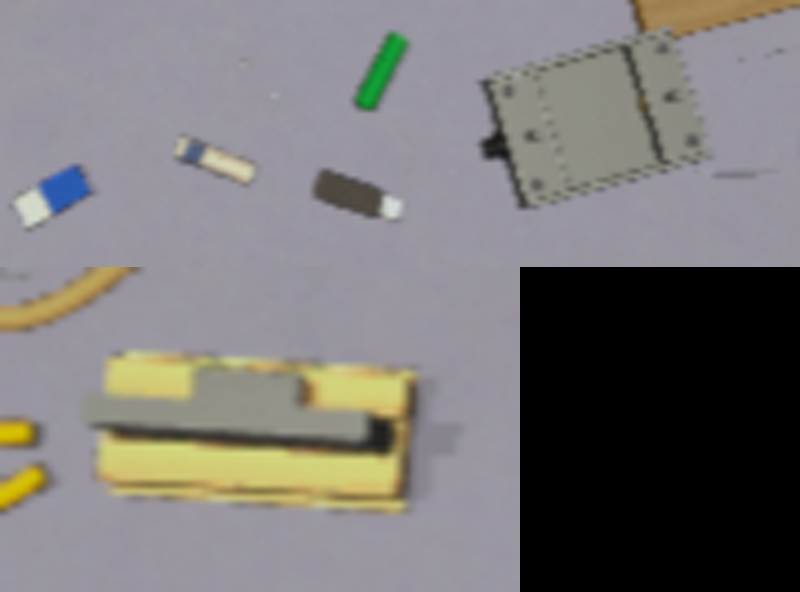

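The crop confirms it: a white cylinder with a blue band and an end cap. The housing is turned about +0.27 rad and the stand about -0.06 rad. I'm moving to a hover that sees both the cell and the housing.

Emit:
{"fn": "servo_tool", "kwargs": {
  "motion": "23.4 -26.6 -4.7 0 91;23.4 -26.6 -4.7 0 91;23.4 -26.6 -4.7 0 91;23.4 -26.6 -4.7 0 91;23.4 -26.6 -4.7 0 91;23.4 -26.6 -4.7 0 91;23.4 -26.6 -4.7 0 91;23.4 -26.6 -4.7 0 91;23.4 -26.6 -4.7 0 91;23.4 -26.6 -4.7 0 91;23.4 -26.6 -4.7 0 91;23.4 -26.6 -4.7 0 91;23.4 -26.6 -4.7 0 91;23.4 -26.6 -4.7 0 91;23.4 -26.6 -4.7 0 91;23.4 -26.6 -4.7 0 91"
}}

```text
time_s: 1.43
eef_pos: [0.4199, -0.1182, 0.2538]
tcp_rot: [3.114, 0.41, -0.0]
wrist_force: [0.5, -0.7, -0.3]
grip_width: 0.99
grip_force: 0.0
```

Emit:
{"fn": "servo_tool", "kwargs": {
  "motion": "0 0 0 -0.121 91;0 0 0 -0.121 91;0 0 0 -0.121 91;0 0 0 -0.121 91;0 0 0 -0.121 91;0 0 0 -0.121 91;0 0 0 -0.121 91;0 0 0 -0.121 91;0 0 0 0 91;0 0 0 0 91"
}}

```text
time_s: 2.27
eef_pos: [0.4195, -0.1199, 0.2534]
tcp_rot: [-2.569, -1.808, 0.0]
wrist_force: [-0.5, -0.8, 0.9]
grip_width: 0.99
grip_force: 0.0
```

```bash
cat >> h.py <<'E'
def look(name):
    s=state();im=read_camera("wrist")[:,:,::-1].copy();cv2.imwrite(f"pics/{name}.png",im);np.save(f"pics/{name}.npy",np.r_[s["eef_pos"],s["tcp_rot"]]);return im,cam("wrist",s)
def load(name):
    p=np.load(f"pics/{name}.npy");return cv2.imread(f"pics/{name}.png"),cam("wrist",{"eef_pos":p[:3],"tcp_rot":p[3:]})
def go(x,y,z,th):
    s=state();R=Ro.from_rotvec(s["tcp_rot"]).as_matrix();d=R.T@(np.array([x,y,z])-s["eef_pos"]);t0=np.arctan2(R[1,0],R[0,0])
    print("t",round(s["time_s"],2),"pos",s["eef_pos"].round(4) if hasattr(s["eef_pos"],"round") else s["eef_pos"],"th",round(t0,4),"tool d mm (old axes)",(d*1000).round(1),"turn",round((t0-th+np.pi)%(2*np.pi)-np.pi,3),"tilt",R[:,2].round(4),"grip",round(s["grip_width"]*92,1),round(s["grip_force"],1),"F",np.round(s["wrist_force"],1))
E
python3 - <<'E'
from h import *
go(.42,-.12,.25,1.23);look("w1")
E
```

```text
t 2.27 pos [ 0.4195 -0.1199  0.2534] th 1.2263 tool d mm (old axes) [0.  0.5 3.4] turn -0.004 tilt [-4.e-04  1.e-04 -1.e+00] grip 91.1 0.0 F [-0.5 -0.8  0.9]
```

View pics/w1.png

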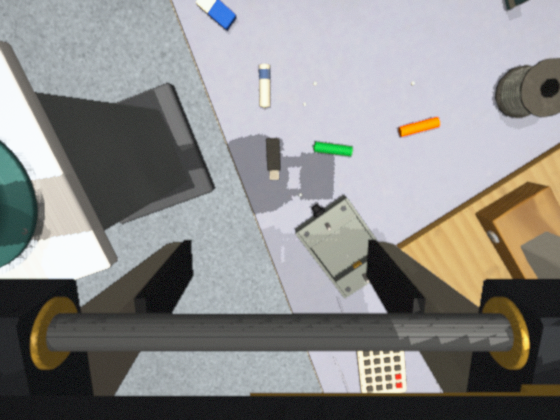

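The wrist view shows the cell at (265,86), upright in the image, so my yaw is about right. The housing is at (340,240), partly behind a finger. I'll measure the cell.

```bash
python3 - <<'E'
from h import *
im,C=load("w1")
sub=im[55:120,245:290].astype(int)
bg=np.median(sub.reshape(-1,3),0);m=(np.abs(sub-bg).sum(2)>60).astype(np.uint8)
n,l,st,ce=cv2.connectedComponentsWithStats(m);k=1+st[1:,4].argmax()
pts=np.argwhere(l==k)[:,::-1].astype(np.float32);r=cv2.minAreaRect(pts);b=cv2.boxPoints(r)+[245,55]
P=np.array([ray(C,q,.009) for q in b]);print(r,P.round(4).tolist());c=P.mean(0);print("c",c.round(4))
e=[P[1]-P[0],P[2]-P[1]];L=max(e,key=np.linalg.norm);print([np.linalg.norm(v).round(4) for v in e],"axis angle",np.arctan2(L[1],L[0]))
th=np.arctan2(L[1],L[0]);th=th if th>0 else th+np.pi
go(c[0],c[1],.1,th)
E
```

```text
((19.685083389282227, 31.51657485961914), (45.04291915893555, 13.717855453491211), 86.98721313476562) [[0.441, 0.0216, 0.009], [0.4569, 0.0167, 0.009], [0.4417, -0.0333, 0.009], [0.4254, -0.0284, 0.009]]
c [ 0.4412 -0.0058  0.009 ]
[np.float64(0.0166), np.float64(0.0523)] axis angle -1.8649184125351934
t 2.32 pos [ 0.4196 -0.1199  0.2534] th 1.2263 tool d mm (old axes) [114.7 -18.1 153.4] turn -0.05 tilt [-3.e-04  0.e+00 -1.e+00] grip 90.9 0.0 F [-0.4 -0.4 -0.6]
```

Emit:
{"fn": "servo_tool", "kwargs": {
  "motion": "19.1 -3 25.6 0 50;19.1 -3 25.6 0 50;19.1 -3 25.6 0 50;19.1 -3 25.6 0 50;19.1 -3 25.6 0 50;19.1 -3 25.6 -0.05 50;0 0 20 0 50;0 0 20 0 50;0 0 20 0 50;0 0 16 0 50;0 0 12 0 50;0 0 8 0 50;0 0 0 0 50;0 0 0 0 0;0 0 0 0 0;0 0 0 0 0;0 0 0 0 0;0 0 0 0 0;0 0 0 0 0",
  "squeeze": 15
}}

```text
time_s: 3.9
eef_pos: [0.4414, -0.006, 0.0043]
tcp_rot: [2.52, 1.875, 0.001]
wrist_force: [-0.7, 1.0, 1.2]
grip_width: 0.128
grip_force: 0.0
```

Emit:
{"fn": "servo_tool", "kwargs": {
  "motion": "0 0 0 0 0;0 0 0 0 0;0 0 0 0 0;0 0 0 0 0"
}}

```text
time_s: 4.23
eef_pos: [0.4411, -0.0059, 0.004]
tcp_rot: [-2.52, -1.876, 0.0]
wrist_force: [-0.3, -0.5, -0.1]
grip_width: 0.009
grip_force: 0.0
```

```bash
python3 - <<'E'
from h import *
go(.44,-.006,.1,1.2767);im,C=look("w2")
p=proj(C,[.441,-.006,.007]);print(p)
E
```

```text
t 4.23 pos [ 0.4411 -0.0059  0.004 ] th 1.2797 tool d mm (old axes) [ -0.5  -1.  -96. ] turn 0.003 tilt [-1.e-04 -0.e+00 -1.e+00] grip 0.8 0.0 F [-0.3 -0.5 -0.1]
[278.99172976 240.39223113]
```

View pics/w2.png

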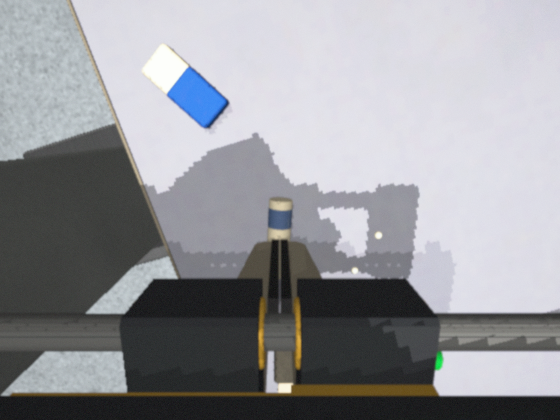

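The fingers closed empty. The cell's banded end shows at (280,198)–(280,240), just in front of the fingertips. I'll work out where it is.

```bash
python3 - <<'E'
from h import *
im,C=load("w2");D=cam("top")
for q in [(280,197),(268,201),(292,201),(268,235),(292,235)]:print(q,ray(C,q,.009).round(4))
im,C1=load("w1")
print([ray(C1,q,.009).round(4) for q in [(265,63),(265,108)]], proj(C1,[.4411,-.0059,.004]))
t=read_camera("top")[:,:,::-1];cv2.imwrite("pics/top1.png",t)
# fingertip in camera at w2
print(proj(C,[.4411,-.0059,.004]))
E
```

```text
(280, 197) [0.4495 0.0203 0.009 ]
(268, 201) [0.442 0.02  0.009]
(292, 201) [0.4556 0.0159 0.009 ]
(268, 235) [ 4.358e-01 -2.000e-04  9.000e-03]
(292, 235) [ 0.4497 -0.0043  0.009 ]
[array([0.4511, 0.0196, 0.009 ]), array([ 0.433 , -0.0294,  0.009 ])] [264.70817902  87.36264726]
[279.10554111 238.65880659]
```

Emit:
{"fn": "servo_tool", "kwargs": {
  "motion": "0 0 -20 0 0;0 0 -25 0 0;0 0 -25 0 0;0 0 -10 0 0;0 0 0 0 0"
}}

```text
time_s: 4.75
eef_pos: [0.4429, -0.0061, 0.0859]
tcp_rot: [2.518, 1.873, 0.005]
wrist_force: [0.7, 0.4, 0.2]
grip_width: 0.007
grip_force: 0.0
```

```bash
python3 - <<'E'
from h import *
go(.44,-.006,.1,1.2767);im,C=look("w3")
a=cv2.imread("pics/w2.png")[150:300,180:380];b=im[150:300,180:380]
t=cv2.imread("pics/top1.png")[225:285,230:350]
o=np.zeros((600,800,3),np.uint8);o[:300,:400]=cv2.resize(a,(400,300));o[:300,400:]=cv2.resize(b,(400,300),interpolation=2);o[300:600,:600]=cv2.resize(t,(600,300),interpolation=2);o[300:510,600:]=0
s=read_camera("scene")[:,:,::-1][215:315,190:257];o[300:600,600:]=cv2.resize(s,(200,300),interpolation=2)
cv2.imwrite("pics/c3.png",o)
E
```

```text
t 4.75 pos [ 0.4429 -0.0061  0.0859] th 1.2793 tool d mm (old axes) [ -0.8  -2.8 -14.1] turn 0.003 tilt [ 4.7e-03 -9.0e-04 -1.0e+00] grip 0.7 0.0 F [0.7 0.4 0.2]
```

View pics/c3.png

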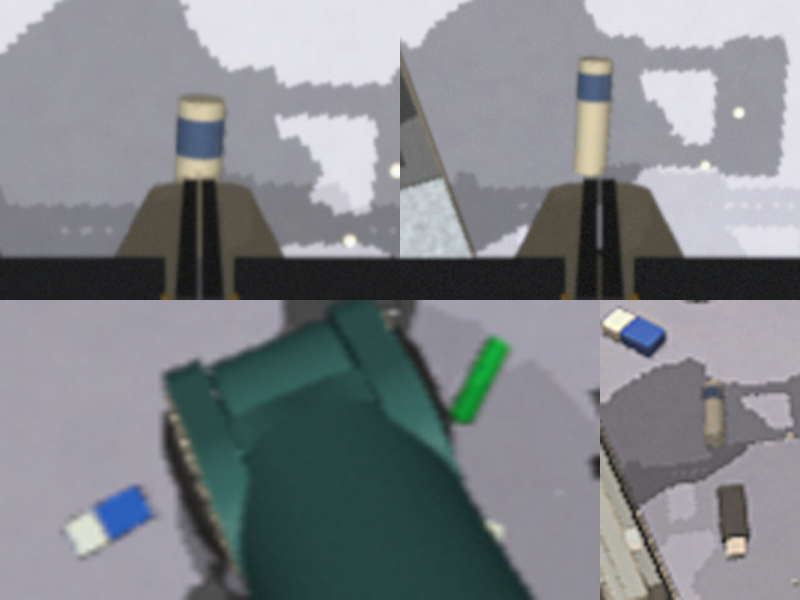

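```bash
python3 - <<'E'
from h import *
im,C=load("w3");s=state()
print([ray(C,q,.009).round(4) for q in [(276.5,179),(276,237)]],"tip",proj(C,s["eef_pos"]))
K,R,t=cam("scene");print("scene cam",(-R.T@t).round(3));K,R,t=cam("top");print("top cam",(-R.T@t).round(3))
sc=cam("scene");print("tip in scene",proj(sc,s["eef_pos"]),"cell",proj(sc,[.441,-.006,.007]))
a=cv2.imread("pics/scene0.png");b=read_camera("scene")[:,:,::-1];d=np.abs(a.astype(int)-b).sum(2)>60;ys,xs=np.nonzero(d);print(d.sum(),xs.min(),xs.max(),ys.min(),ys.max())
# cell in scene0: bright box near 228,252
for im2,n in((a,"0"),(b,"now")):
    p=proj(sc,[.4503,.02,.009]),proj(sc,[.433,-.0294,.009]);
print(p)
print([ray(sc,q,.009).round(4) for q in [(227.5,241.5),(228.5,263)]])
E
```

```text
[array([0.4486, 0.0193, 0.009 ]), array([ 0.4338, -0.0284,  0.009 ])] tip [275.88162213 238.61054107]
scene cam [ 0.267 -0.622  0.72 ]
top cam [0.393 0.012 1.203]
tip in scene [224.10158013 225.87500121] cell [227.50630424 252.35588933]
20170 0 545 0 418
(array([227.08985937, 241.70523791]), array([227.91024733, 260.99984789]))
[array([0.4513, 0.0202, 0.009 ]), array([ 0.4322, -0.0347,  0.009 ])]
```

The cell hasn't moved: all views agree on a centre of (0.441,-0.005). So the fingers must have closed above it, and the reported height may be off. I'll open, go down in small steps and watch the force to find the bench.

Emit:
{"fn": "servo_tool", "kwargs": {
  "motion": "0 -1 0 0 40;0 -1 0 0 40;0 0 20 0 40;0 0 20 0 40;0 0 20 0 40;0 0 12 0 40;0 0 8 0 40;0 0 1 0 40;0 0 0 0 40"
}}

```text
time_s: 5.65
eef_pos: [0.4387, -0.005, 0.0025]
tcp_rot: [-2.519, -1.876, 0.002]
wrist_force: [-1.1, -0.2, 1.2]
grip_width: 0.434
grip_force: 0.0
```

Emit:
{"fn": "servo_tool", "kwargs": {
  "motion": "0 0 2 0 40;0 0 0 0 40"
}}

```text
time_s: 5.82
eef_pos: [0.4396, -0.0053, 0.0014]
tcp_rot: [2.52, 1.875, 0.001]
wrist_force: [0.2, 0.0, -0.6]
grip_width: 0.435
grip_force: 0.0
```

Emit:
{"fn": "servo_tool", "kwargs": {
  "motion": "0 0 2 0 40;0 0 0 0 40"
}}

```text
time_s: 5.98
eef_pos: [0.4394, -0.0054, -0.0008]
tcp_rot: [2.52, 1.875, 0.001]
wrist_force: [-1.0, -0.1, 0.2]
grip_width: 0.432
grip_force: 0.0
```

Emit:
{"fn": "servo_tool", "kwargs": {
  "motion": "0 0 3 0 40;0 0 0 0 40"
}}

```text
time_s: 6.15
eef_pos: [0.4391, -0.0054, -0.0042]
tcp_rot: [2.52, 1.875, -0.0]
wrist_force: [0.1, -0.2, -0.1]
grip_width: 0.435
grip_force: 0.0
```

Emit:
{"fn": "servo_tool", "kwargs": {
  "motion": "0 0 3 0 40;0 0 0 0 40"
}}

```text
time_s: 6.32
eef_pos: [0.4389, -0.0053, -0.0074]
tcp_rot: [-2.52, -1.876, 0.001]
wrist_force: [-0.5, -0.7, 0.0]
grip_width: 0.435
grip_force: 0.0
```

Emit:
{"fn": "servo_tool", "kwargs": {
  "motion": "0 0 3 0 40;0 0 0 0 40"
}}

```text
time_s: 6.48
eef_pos: [0.4389, -0.0053, -0.0105]
tcp_rot: [-2.52, -1.876, 0.001]
wrist_force: [0.0, -0.1, 0.1]
grip_width: 0.432
grip_force: 0.0
```

Emit:
{"fn": "servo_tool", "kwargs": {
  "motion": "0 0 2 0 40;0 0 0 0 40"
}}

```text
time_s: 6.65
eef_pos: [0.439, -0.0053, -0.0123]
tcp_rot: [-2.52, -1.876, 0.001]
wrist_force: [-1.4, -0.8, -0.3]
grip_width: 0.437
grip_force: 0.0
```

Emit:
{"fn": "servo_tool", "kwargs": {
  "motion": "0 0 2 0 40;0 0 0 0 40"
}}

```text
time_s: 6.82
eef_pos: [0.439, -0.0053, -0.0143]
tcp_rot: [-2.52, -1.876, 0.001]
wrist_force: [-0.1, -0.5, 0.2]
grip_width: 0.43
grip_force: 0.0
```

Emit:
{"fn": "servo_tool", "kwargs": {
  "motion": "0 0 2 0 40;0 0 0 0 40"
}}

```text
time_s: 6.98
eef_pos: [0.439, -0.0053, -0.0163]
tcp_rot: [-2.52, -1.876, 0.001]
wrist_force: [-0.5, -0.2, 0.1]
grip_width: 0.437
grip_force: 0.0
```

Emit:
{"fn": "servo_tool", "kwargs": {
  "motion": "0 0 2 0 40;0 0 0 0 40"
}}

```text
time_s: 7.15
eef_pos: [0.439, -0.0053, -0.0183]
tcp_rot: [-2.52, -1.876, 0.0]
wrist_force: [-0.4, 0.2, 0.4]
grip_width: 0.436
grip_force: 0.0
```

Emit:
{"fn": "servo_tool", "kwargs": {
  "motion": "0 0 2 0 40;0 0 0 0 40"
}}

```text
time_s: 7.32
eef_pos: [0.439, -0.0053, -0.0203]
tcp_rot: [-2.52, -1.876, 0.001]
wrist_force: [0.1, -0.3, 0.2]
grip_width: 0.436
grip_force: 0.0
```

Emit:
{"fn": "servo_tool", "kwargs": {
  "motion": "0 0 2 0 40;0 0 0 0 40"
}}

```text
time_s: 7.48
eef_pos: [0.439, -0.0053, -0.0223]
tcp_rot: [-2.52, -1.876, 0.001]
wrist_force: [-0.1, 0.2, -0.3]
grip_width: 0.438
grip_force: 0.0
```

```bash
python3 - <<'E'
from h import *
s=state();im,C=look("w4")
a=im[120:300,150:420];cv2.imwrite("pics/c4.png",cv2.resize(a,(800,533),interpolation=2))
go(.4413,-.0045,0,1.2767);print(proj(C,[.449,.02,.009]))
E
```

```text
t 7.53 pos [ 0.439  -0.0053 -0.0222] th 1.2797 tool d mm (old axes) [  1.4   1.9 -22.2] turn 0.003 tilt [-4.e-04 -0.e+00 -1.e+00] grip 39.8 0.0 F [-1.2  0.1 -0.5]
[283.39744115 207.66424522]
```

View pics/c4.png

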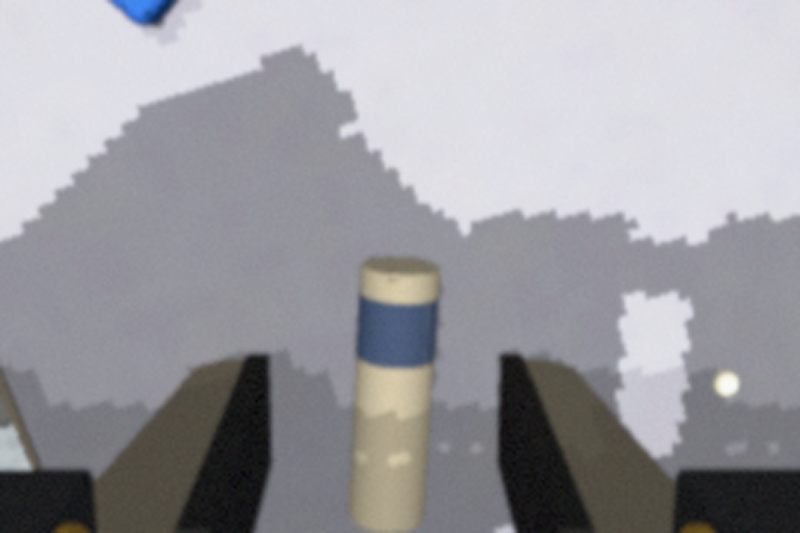

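The fingers clearly straddle the cell. From the finger gap in pixels, the visible tips are about 38 mm closer to the camera than the stated TCP. So the real tips sit about 38 mm above the reported TCP, still above the cell. I'll centre on the cell and keep going down to touch the bench.

Emit:
{"fn": "servo_tool", "kwargs": {
  "motion": "1.5 2 3 0 40;0 0 3 0 40;0 0 0 0 40"
}}

```text
time_s: 7.78
eef_pos: [0.4414, -0.0044, -0.0286]
tcp_rot: [-2.52, -1.876, 0.001]
wrist_force: [0.3, -0.2, 0.4]
grip_width: 0.438
grip_force: 0.0
```

Emit:
{"fn": "servo_tool", "kwargs": {
  "motion": "0 0 2 0 40;0 0 2 0 40;0 0 0 0 40"
}}

```text
time_s: 8.03
eef_pos: [0.4412, -0.0044, -0.0324]
tcp_rot: [-2.52, -1.876, 0.001]
wrist_force: [0.0, 0.5, -0.6]
grip_width: 0.436
grip_force: 0.0
```

Emit:
{"fn": "servo_tool", "kwargs": {
  "motion": "0 0 2 0 40;0 0 0 0 40"
}}

```text
time_s: 8.2
eef_pos: [0.4413, -0.0045, -0.0343]
tcp_rot: [-2.52, -1.876, 0.001]
wrist_force: [-0.3, 0.4, 1.0]
grip_width: 0.433
grip_force: 0.0
```

Emit:
{"fn": "servo_tool", "kwargs": {
  "motion": "0 0 2 0 40;0 0 0 0 40"
}}

```text
time_s: 8.37
eef_pos: [0.4417, -0.0044, -0.0358]
tcp_rot: [2.52, 1.876, -0.0]
wrist_force: [-1.1, 0.6, 3.4]
grip_width: 0.432
grip_force: 2.4
```

That's contact at a reported z of about -0.0355, so real tip height = reported z + 0.0355. I'll raise 3 mm and grip.

Emit:
{"fn": "servo_tool", "kwargs": {
  "motion": "0 0 -4 0 40;0 0 0 0 0;0 0 0 0 0;0 0 0 0 0;0 0 0 0 0;0 0 0 0 0;0 0 0 0 0",
  "squeeze": 15
}}

```text
time_s: 8.95
eef_pos: [0.4415, -0.0045, -0.0321]
tcp_rot: [-2.52, -1.876, 0.0]
wrist_force: [-0.4, -0.4, 0.5]
grip_width: 0.149
grip_force: 15.0
```

```bash
python3 - <<'E'
from h import *
go(.44,-.006,.1,1.2767)
E
```

```text
t 8.95 pos [ 0.4415 -0.0045 -0.0321] th 1.2797 tool d mm (old axes) [  -1.9   -1.  -132.1] turn 0.003 tilt [-2.e-04 -1.e-04 -1.e+00] grip 13.7 15.0 F [-0.4 -0.4  0.5]
```

Cell gripped: 13.7 mm wide at 15 N. Next I'll get the housing pose from the top and scene pictures I already have.

```bash
python3 - <<'E'
from h import *
C=cam("top");S=cam("scene");f=lambda u,v:(240+u/4.444,225+v/4.45)
sc=[ray(C,f(*q),.026) for q in [(508,92),(662,48),(692,140),(537,184)]]
c=np.mean(sc,0);d=(sc[0]-sc[1]+sc[3]-sc[2]);print("top screws",c.round(4),"yaw",np.arctan2(-d[0],d[1]))
sw=np.mean([ray(S,q,.026) for q in [(254,327),(287,300),(331,342),(299,370)]],0);print("scene rim",sw.round(4))
im,W=load("w1");print([ray(W,q,.026).round(4) for q in [(345,196),(296,232),(345,297)]])
y=.267
for p in [(-41,58),(41,58),(-41,-58),(41,-58),(0,44),(0,-44)]:
  R=np.array([[np.cos(y),-np.sin(y)],[np.sin(y),np.cos(y)]]);X=c[:2]+R@np.array(p)/1e3;print(p,X.round(3),"w1",proj(W,[*X,.026]).round(0),"scene",proj(S,[*X,.026]).round(0))
go(c[0],c[1],.1,np.pi/2+.267)
E
```

```text
top screws [ 0.4716 -0.2393  0.026 ] yaw 0.2952837708689834
scene rim [ 0.4687 -0.2404  0.026 ]
[array([ 0.4919, -0.1654,  0.026 ]), array([ 0.4176, -0.1896,  0.026 ]), array([ 0.4503, -0.3   ,  0.026 ])]
(-41, 58) [ 0.417 -0.194] w1 [296. 235.] scene [253. 324.]
(41, 58) [ 0.496 -0.172] w1 [350. 200.] scene [289. 298.]
(-41, -58) [ 0.447 -0.306] w1 [344. 301.] scene [299. 372.]
(41, -58) [ 0.526 -0.284] w1 [396. 270.] scene [335. 341.]
(0, 44) [ 0.46  -0.197] w1 [329. 226.] scene [276. 316.]
(0, -44) [ 0.483 -0.282] w1 [364. 278.] scene [312. 350.]
t 8.95 pos [ 0.4415 -0.0045 -0.0321] th 1.2797 tool d mm (old axes) [-216.3   96.2 -132.1] turn -0.558 tilt [-2.e-04 -1.e-04 -1.e+00] grip 13.7 15.0 F [-0.4 -0.4  0.5]
```

Emit:
{"fn": "servo_tool", "kwargs": {
  "motion": "0 0 -20 0 0;0 0 -28 0.122 0;0 0 -28 0.122 0;0 0 -28 0.122 0;0 0 -26 0.122 0;0 0 0 0.122 0;0 0 0 0.122 0;0 0 0 0.122 0;0 0 0 0.122 0;0 0 0 0.122 0;0 0 0 0.122 0;0 0 0 0.122 0;0 0 0 0.122 0;0 0 0 0.122 0;0 0 0 0.122 0;0 0 0 0.122 0;0 0 0 0.122 0;0 0 0 0.122 0;0 0 0 0.122 0;0 0 0 0.122 0"
}}

```text
time_s: 10.62
eef_pos: [0.4413, -0.0044, 0.0978]
tcp_rot: [2.723, -1.567, -0.001]
wrist_force: [0.8, 0.2, 0.0]
grip_width: 0.153
grip_force: 15.0
```

Emit:
{"fn": "servo_tool", "kwargs": {
  "motion": "0 0 0 0.122 0;0 0 0 0.121 0;22 6.5 0 0 0;22 6.5 0 0 0;22 6.5 0 0 0;22 6.5 0 0 0;22 6.5 0 0 0;22 6.5 0 0 0;0 0 0 0 0;0 0 0 0 0"
}}

```text
time_s: 11.45
eef_pos: [0.4415, -0.1429, 0.0978]
tcp_rot: [2.516, -1.881, -0.0]
wrist_force: [0.3, 0.5, 0.6]
grip_width: 0.153
grip_force: 15.0
```

```bash
python3 - <<'E'
from h import *
im,C=look("w5");go(.470,-.2375,.1,.29-np.pi/2)
a=im[:300,60:500];cv2.imwrite("pics/c5.png",cv2.resize(a,(800,545),interpolation=2))
E
```

```text
t 11.5 pos [ 0.4415 -0.1418  0.0977] th -1.2818 tool d mm (old axes) [99.9  0.  -2.3] turn -0.001 tilt [-5.e-04  4.e-04 -1.e+00] grip 13.8 15.0 F [ 0.2 -0.5  0.2]
```

View pics/c5.png

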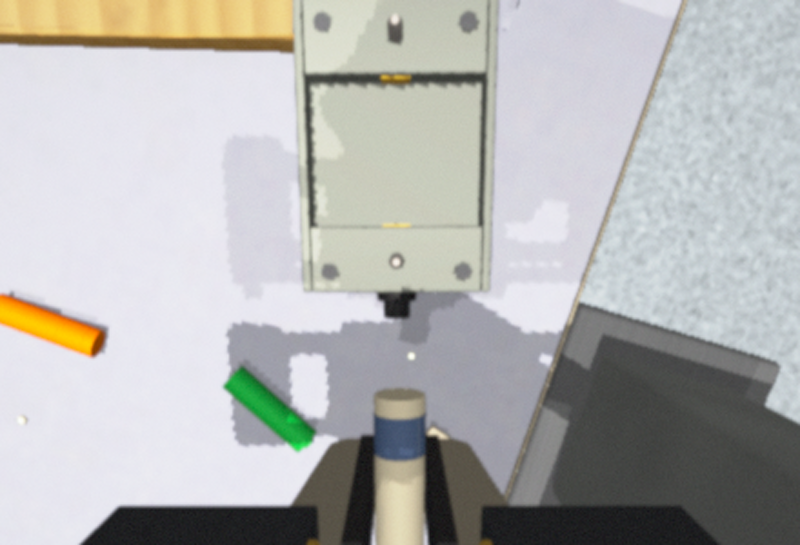

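The view shows the housing square to the tool. The near pin tip is at crop (397,261), the far pin tip at (395,18), and the screws at (322,20), (469,20), (330,271) and (463,271). The cell is firmly in the grip, with its end at (400,400).

```bash
python3 - <<'E'
from h import *
im,C=load("w5");f=lambda u,v:(60+u/1.8182,v/1.8182)
P=[ray(C,f(*q),.026) for q in [(322,20),(469,20),(463,271),(330,271)]]
print(np.round(P,4).tolist());c=np.mean(P,0);d=P[3]+P[2]-P[0]-P[1];print("screws c",c.round(4),"yaw",np.arctan2(-d[0],d[1]))
t=[ray(C,f(*q),.046) for q in [(397,261),(395,17)]];m=np.mean(t,0);d=t[0]-t[1];print("pins",np.round(t,4).tolist(),m.round(4),np.linalg.norm(d),"yaw",np.arctan2(-d[0],d[1]))
tr=[ray(C,f(*q),.008) for q in [(397,228),(397,80)]];
R=[ray(C,f(*q),.026) for q in [(303,291),(490,291)]];print("near rim edge mid",np.mean(R,0).round(4))
e=ray(C,f(400,398),.137);s=state();print("cell end dist from tcp",np.linalg.norm(e[:2]-s["eef_pos"][:2]),"lateral",e)
go(m[0],m[1],.1,.29-np.pi/2)
E
```

```text
[[0.5128, -0.2738, 0.026], [0.4569, -0.2904, 0.026], [0.4291, -0.1962, 0.026], [0.4844, -0.1798, 0.026]]
screws c [ 0.4708 -0.235   0.026 ] yaw 0.29018701976421185
pins [[0.458, -0.1931, 0.046], [0.4836, -0.2775, 0.046]] [ 0.4708 -0.2353  0.046 ] 0.08817746302705468 yaw 0.29467826915049944
near rim edge mid [ 0.4543 -0.1797  0.026 ]
cell end dist from tcp 0.02167910130022574 lateral [ 0.44788024 -0.16249739  0.137     ]
t 11.5 pos [ 0.4415 -0.1418  0.0977] th -1.2818 tool d mm (old axes) [98.  -1.4 -2.3] turn -0.001 tilt [-5.e-04  4.e-04 -1.e+00] grip 13.8 15.0 F [ 0.2 -0.5  0.2]
```

Emit:
{"fn": "servo_tool", "kwargs": {
  "motion": "25 0 0 0 0;25 0 0 0 0;25 -1 0 0 0;25 0 0 0 0;0 0 0 0 0;0 0 25 0 0;0 0 25 0 0;0 0 25 0 0;0 0 18 0 0;0 0 12 0 0;0 0 8 0 0;0 0 4 0 0;0 0 3 0 0;0 0 0 0 0"
}}

```text
time_s: 12.67
eef_pos: [0.4717, -0.2375, -0.0218]
tcp_rot: [-2.519, 1.877, -0.001]
wrist_force: [0.3, 1.4, -1.1]
grip_width: 0.148
grip_force: 15.0
```

```bash
python3 - <<'E'
from h import *
go(.4708,-.2352,-.023,.292-np.pi/2)
E
```

```text
t 12.67 pos [ 0.4717 -0.2375 -0.0218] th -1.281 tool d mm (old axes) [-2.4  0.2  1.2] turn -0.002 tilt [ 5.e-04 -1.e-04 -1.e+00] grip 13.6 15.0 F [ 0.3  1.4 -1.1]
```

Emit:
{"fn": "servo_tool", "kwargs": {
  "motion": "0 0 1.5 0 0;0 0 0 0 26;0 0 0 0 26;0 0 0 0 26;0 0 0 0 26;0 0 -15 0 26;0 0 -25 0 26;0 0 -30 0 26;0 0 -30 -0.1216 40;0 0 -30 -0.1216 60;0 0 -30 -0.1216 60;0 0 -28 -0.1216 60;0 0 0 -0.1216 60;0 0 0 -0.1216 60;0 0 0 -0.1216 60;0 0 0 -0.1216 60;0 0 0 -0.1216 60;0 0 0 -0.1216 60;0 0 0 -0.1216 60;0 0 0 -0.1216 60"
}}

```text
time_s: 14.33
eef_pos: [0.4712, -0.2377, 0.1646]
tcp_rot: [3.128, 0.288, 0.0]
wrist_force: [-0.2, 0.2, 0.5]
grip_width: 0.653
grip_force: 0.0
```

Emit:
{"fn": "servo_tool", "kwargs": {
  "motion": "0 0 0 -0.1216 60;0 0 0 -0.1216 60;0 0 0 -0.1216 60;0 0 0 -0.1216 60;0 0 0 -0.1216 60;0 0 0 -0.1216 60;0 0 0 -0.1216 60;0 0 0 -0.1216 60;0 0 0 -0.1216 60;0 0 0 -0.1216 60;0 0 0 -0.1216 60;38 -1.6 0 0 60;38 -1.6 0 0 60;38 -1.6 0 0 60;38 -1.6 0 0 60;38 -1.6 0 0 60;38 -1.6 0 0 60;38 -1.6 0 0 60;38 -1.6 0 0 60;38 -1.6 0 0 60"
}}

```text
time_s: 16.0
eef_pos: [0.4756, 0.1062, 0.1648]
tcp_rot: [2.282, 2.158, 0.0]
wrist_force: [1.4, 0.2, 1.0]
grip_width: 0.655
grip_force: 0.0
```

Emit:
{"fn": "servo_tool", "kwargs": {
  "motion": "38 -1.6 0 0 60;0 0 0 0 60;0 0 0 0 60"
}}

```text
time_s: 16.25
eef_pos: [0.4758, 0.145, 0.1646]
tcp_rot: [-2.276, -2.165, -0.001]
wrist_force: [-0.4, -0.3, -0.5]
grip_width: 0.649
grip_force: 0.0
```

```bash
python3 - <<'E'
from h import *
im,C=look("w6");go(.477,.256,.1,1.515)
t=read_camera("top")[:,:,::-1];cv2.imwrite("pics/top2.png",t)
T=cam("top");f=lambda u,v:(150+u/6.5,220+(v-267)/6.5)
print([ray(T,f(*q),.084).round(4) for q in [(88,410),(370,427)]])
o=np.zeros((600,800,3),np.uint8);o[:336,:560]=cv2.resize(im[:252],(560,252)) if 0 else cv2.copyMakeBorder(im[:252],0,84,0,0,0);o[300:600]=cv2.resize(t[222:282,300:460],(800,300),interpolation=2)
cv2.imwrite("pics/c6.png",o)
E
```

```text
t 16.3 pos [0.4761 0.1429 0.1644] th 1.5172 tool d mm (old axes) [113.   -5.1  64.3] turn 0.002 tilt [-3.e-04 -5.e-04 -1.e+00] grip 60.2 0.0 F [ 0.2 -0.1  0.1]
[array([0.4792, 0.3132, 0.084 ]), array([0.4749, 0.202 , 0.084 ])]
```

View pics/c6.png

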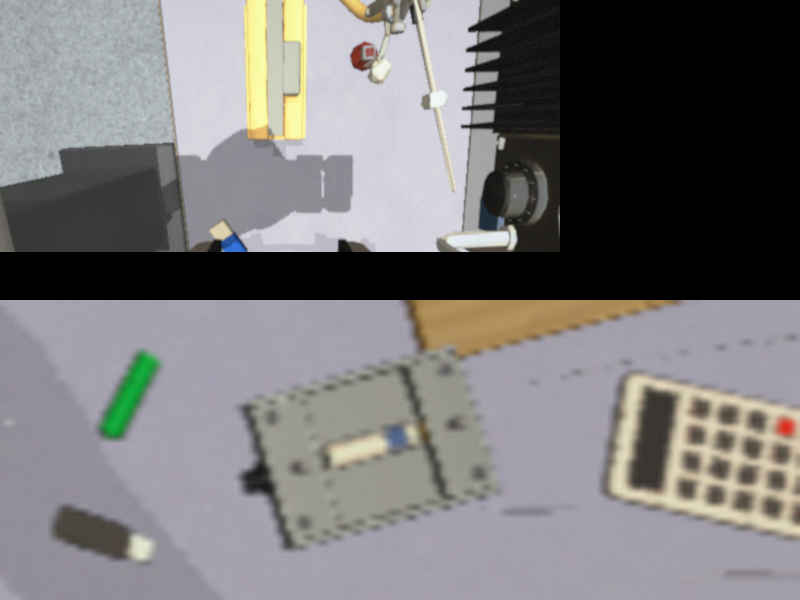

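The cell lies in the tray (lower panel). In the wrist view, the cover's top edge is the grey bar at columns 266–283, parallel to the tool x axis, with its near end at row 133. I'll measure it.

```bash
python3 - <<'E'
from h import *
im,C=load("w6");hsv=cv2.cvtColor(im,cv2.COLOR_BGR2HSV)
for r in (10,30,110,122):print(r,[tuple(im[r,c]) .__str__().replace('np.uint8','') for c in range(262,288,3)])
m=(hsv[:,:,1]<60);
for r in (10,20,110,120):
    xs=np.nonzero(m[r,255:300])[0]+255;a,b=xs.min(),xs.max()
    print(r,a,b,[ray(C,(q,r),.084).round(4) for q in (a-.5,b+.5)])
go(.477,.2576,.023,1.517)
E
```

```text
10 ['((170), (251), (249))', '((146), (228), (241))', '((184), (199), (197))', '((187), (200), (200))', '((184), (198), (199))', '((186), (200), (201))', '((184), (201), (200))', '((111), (168), (206))', '((153), (244), (249))']
30 ['((172), (252), (250))', '((121), (197), (222))', '((187), (203), (200))', '((190), (205), (200))', '((188), (205), (200))', '((188), (204), (201))', '((187), (202), (199))', '((103), (155), (186))', '((154), (245), (250))']
110 ['((172), (252), (251))', '((163), (249), (250))', '((176), (199), (205))', '((193), (211), (209))', '((193), (210), (208))', '((193), (210), (208))', '((191), (208), (206))', '((120), (163), (192))', '((151), (241), (250))']
122 ['((175), (252), (251))', '((167), (250), (251))', '((175), (209), (219))', '((194), (211), (210))', '((195), (212), (210))', '((194), (209), (208))', '((195), (212), (209))', '((119), (165), (195))', '((145), (237), (250))']
10 267 281 [array([0.4744, 0.2972, 0.084 ]), array([0.4856, 0.2966, 0.084 ])]
20 267 282 [array([0.474 , 0.2904, 0.084 ]), array([0.486 , 0.2898, 0.084 ])]
110 268 282 [array([0.471 , 0.2257, 0.084 ]), array([0.4829, 0.2251, 0.084 ])]
120 268 282 [array([0.4706, 0.2181, 0.084 ]), array([0.4825, 0.2175, 0.084 ])]
t 16.35 pos [0.4763 0.1416 0.1643] th 1.5148 tool d mm (old axes) [116.   -5.7 141.2] turn -0.002 tilt [-4.e-04 -9.e-04 -1.e+00] grip 60.0 0.0 F [-0.1  1.1  0.8]
```

Emit:
{"fn": "servo_tool", "kwargs": {
  "motion": "29.5 -1.1 0 -0.01 60;29.5 -1.1 0 0 60;29.5 -1.1 0 0 60;29.5 -1.1 0 0 60;0 0 25 0 50;0 0 30 0 50;0 0 30 0 50;0 0 25 0 50;0 0 15 0 50;0 0 10 0 50;0 0 6 0 50;0 0 0 0 50;0 0 0 0 0;0 0 0 0 0;0 0 0 0 0;0 0 0 0 0;0 0 0 0 0;0 0 0 0 0;0 0 0 0 0",
  "squeeze": 25
}}

```text
time_s: 17.93
eef_pos: [0.4778, 0.2609, 0.0238]
tcp_rot: [2.271, 2.17, 0.001]
wrist_force: [-0.2, -0.5, 2.9]
grip_width: 0.133
grip_force: 25.0
```

Emit:
{"fn": "servo_tool", "kwargs": {
  "motion": "0 0 0 0 0;0 0 0 0 0"
}}

```text
time_s: 18.1
eef_pos: [0.4778, 0.2608, 0.0238]
tcp_rot: [2.271, 2.17, 0.001]
wrist_force: [-0.4, -0.8, 4.6]
grip_width: 0.13
grip_force: 25.0
```

Emit:
{"fn": "servo_tool", "kwargs": {
  "motion": "0 0 -5 0 0;0 0 -10 0 0;0 0 -15 0 0;0 0 -15 0 0;0 0 -15 0 0;0 0 0 -0.046 0;-20 0 0 0 0;-30 0 0 0 0;-30 0 0 0 0;-30 0 0 0 0;-30 0 0 0 0;-30 0 0 0 0;-30 0 0 0 0;-30 0 0 0 0;-26 0 0 0 0;-20 0 0 0 0;0 0 0 0 0;0 0 0 0 0"
}}

```text
time_s: 19.6
eef_pos: [0.4777, -0.0162, 0.0838]
tcp_rot: [2.224, 2.219, 0.0]
wrist_force: [0.2, 0.6, -1.4]
grip_width: 0.127
grip_force: 25.0
```

Emit:
{"fn": "servo_tool", "kwargs": {
  "motion": "0 20 0 0 0;0 28 0 0 0;0 28 0 0 0;0 28 0 0 0;0 18 0 0 0;0 10 0 0 0;0 0 0 0 0;0 0 0 0 0"
}}

```text
time_s: 20.27
eef_pos: [0.6093, -0.0133, 0.0832]
tcp_rot: [-2.217, -2.224, 0.0]
wrist_force: [-1.2, 0.3, -1.1]
grip_width: 0.129
grip_force: 25.0
```

```bash
python3 - <<'E'
from h import *
go(.61,-.015,.018,np.pi/2)
E
```

```text
t 20.27 pos [ 0.6093 -0.0133  0.0832] th 1.5736 tool d mm (old axes) [-1.8  0.7 65.2] turn 0.003 tilt [-0.001  0.001 -1.   ] grip 11.9 25.0 F [-1.2  0.3 -1.1]
```

Emit:
{"fn": "servo_tool", "kwargs": {
  "motion": "0 0 20 0 0;0 0 18 0 0;0 0 12 0 0;0 0 8 0 0;0 0 4 0 0;0 0 1.5 0 0;0 0 0 0 0;0 0 0 0 0"
}}

```text
time_s: 20.93
eef_pos: [0.6103, -0.015, 0.0207]
tcp_rot: [2.22, 2.222, 0.001]
wrist_force: [0.3, 1.1, -1.5]
grip_width: 0.125
grip_force: 25.0
```

Emit:
{"fn": "servo_tool", "kwargs": {
  "motion": "0 0 1 0 0;0 0 1 0 0;0 0 0 0 0"
}}

```text
time_s: 21.18
eef_pos: [0.6099, -0.0152, 0.0182]
tcp_rot: [2.22, 2.222, 0.0]
wrist_force: [-0.4, 0.2, -2.4]
grip_width: 0.126
grip_force: 25.0
```

Emit:
{"fn": "servo_tool", "kwargs": {
  "motion": "0 0 0.7 0 0;0 0 0.5 0 0;0 0 0 0 0"
}}

```text
time_s: 21.43
eef_pos: [0.6101, -0.0152, 0.0178]
tcp_rot: [2.22, 2.222, -0.0]
wrist_force: [-2.3, -0.2, 5.1]
grip_width: 0.128
grip_force: 25.0
```

Emit:
{"fn": "servo_tool", "kwargs": {
  "motion": "0 0 0.7 0 0;0 0 0 0 0"
}}

```text
time_s: 21.6
eef_pos: [0.6101, -0.0152, 0.0178]
tcp_rot: [2.22, 2.221, -0.0]
wrist_force: [-4.3, -0.0, 10.2]
grip_width: 0.13
grip_force: 25.0
```

Emit:
{"fn": "servo_tool", "kwargs": {
  "motion": "0 0 -0.8 0 0;0 0 0 0 36;0 0 0 0 36;0 0 0 0 36;0 0 0 0 36;0 0 -10 0 36;0 0 -20 0 36;0 0 -20 0 36;0 15 0 0 0;0 20 0 0 0;0 15 0 0 0;0 0 0 0 0;0 0 0 0 0;0 0 15 0 0;0 0 20 0 0;0 0 8 0 0;0 0 0 0 0"
}}

```text
time_s: 23.02
eef_pos: [0.6567, -0.0153, 0.0207]
tcp_rot: [-2.217, -2.22, 0.007]
wrist_force: [-0.8, 0.3, -0.1]
grip_width: 0.005
grip_force: 0.0
```

Emit:
{"fn": "servo_tool", "kwargs": {
  "motion": "0 -10 0 0 0;0 -8 0 0 0;0 -6 0 0 0;0 -5 0 0 0;0 -5 0 0 0"
}}

```text
time_s: 23.43
eef_pos: [0.6256, -0.0152, 0.0244]
tcp_rot: [2.22, 2.222, 0.001]
wrist_force: [-0.4, -0.1, 0.5]
grip_width: 0.006
grip_force: 0.0
```

Emit:
{"fn": "servo_tool", "kwargs": {
  "motion": "0 -5 0 0 0;0 -5 0 0 0;0 -5 0 0 0;0 0 0 0 0"
}}

```text
time_s: 23.77
eef_pos: [0.6097, -0.0152, 0.0238]
tcp_rot: [-2.22, -2.222, 0.001]
wrist_force: [0.1, 0.1, 0.6]
grip_width: 0.009
grip_force: 0.0
```

```bash
python3 - <<'E'
from h import *
go(.61,-.015,.018,np.pi/2);im,C=look("w7")
for n,X in [("top standing",[.61,-.015,.078]),("flat rib",[.565,-.015,.028])]:print(n,proj(C,X))
T=read_camera("top")[:,:,::-1];cv2.imwrite("pics/top3.png",T);print(proj(cam("top"),[.565,-.015,.012]))
E
```

```text
t 23.77 pos [ 0.6097 -0.0152  0.0238] th 1.5717 tool d mm (old axes) [0.2 0.3 5.8] turn 0.001 tilt [-1.e-03 -3.e-04 -1.e+00] grip 0.8 0.0 F [0.1 0.1 0.6]
top standing [278.65490502 274.21402239]
flat rib [205.22543072 240.14058873]
[291.74545625 215.49543093]
```

Emit:
{"fn": "servo_tool", "kwargs": {
  "motion": "0 0 -25 0 0;0 0 -30 0 0;0 0 -25 0 30;-25 -11 0 0 50;-25 -11 0 0 50;-25 -11 0 0 50;-25 -11 0 0 50;0 0 0 0 50;0 0 0 0 50"
}}

```text
time_s: 24.62
eef_pos: [0.5666, -0.1172, 0.1039]
tcp_rot: [2.224, 2.218, -0.001]
wrist_force: [1.8, 1.4, -0.6]
grip_width: 0.487
grip_force: 0.0
```

```bash
python3 - <<'E'
from h import *
im,C=look("w8");go(.565,-.015,.1,np.pi/2)
a=im[:280,80:480];cv2.imwrite("pics/c8.png",cv2.resize(a,(800,560),interpolation=2))
E
```

```text
t 24.67 pos [ 0.5672 -0.1154  0.104 ] th 1.5704 tool d mm (old axes) [100.4  -2.3   4.1] turn -0.0 tilt [ 7.e-04  3.e-04 -1.e+00] grip 48.7 0.0 F [-0.   0.5  0.2]
```

View pics/c8.png

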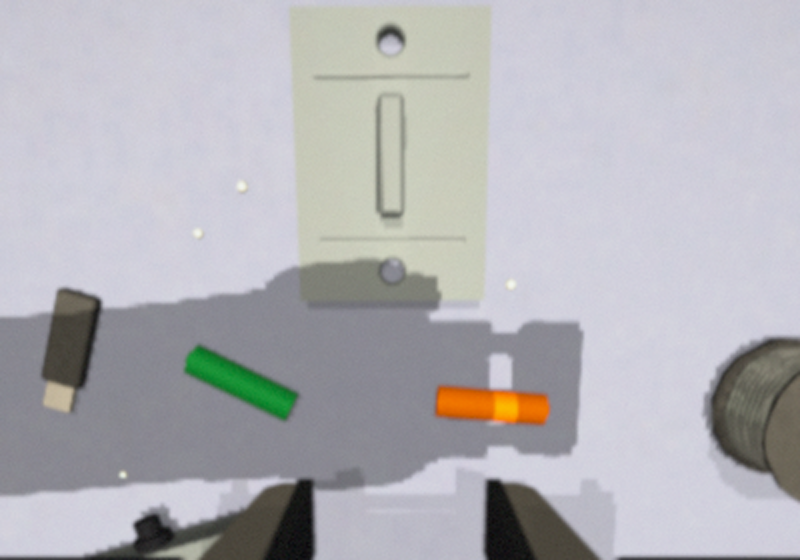

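The cover lies flat with its rib up. Holes are at crop (390,40) and (392,270), and the rib's centre is at (391,155). This is my last picture, so I'm working from numbers from here on.

```bash
python3 - <<'E'
from h import *
im,C=load("w8");f=lambda u,v:(80+u/2,v/2)
H=[ray(C,f(*q),.012) for q in [(390,40),(392,270.5)]];c=np.mean(H,0);d=H[0]-H[1];print(np.round(H,4).tolist(),c.round(4),np.linalg.norm(d),"yaw",np.arctan2(-d[0],d[1]))
K=[ray(C,f(*q),.012) for q in [(291,7),(490,7),(484,300),(302,302)]];print("corners c",np.mean(K,0).round(4))
r=[ray(C,f(*q),.028) for q in [(379,95),(403,95),(402,214),(379,214)]];print("rib top",np.mean(r,0).round(4))
go(c[0],c[1],-.0205,np.pi/2+np.arctan2(-d[0],d[1]))
E
```

```text
[[0.5643, 0.0308, 0.012], [0.5646, -0.0568, 0.012]] [ 0.5644 -0.013   0.012 ] 0.08760874404407223 yaw 0.003762390305765259
corners c [ 0.5647 -0.0136  0.012 ]
rib top [ 0.5645 -0.0136  0.028 ]
t 24.67 pos [ 0.5672 -0.1154  0.104 ] th 1.5704 tool d mm (old axes) [102.3  -2.9 124.6] turn -0.004 tilt [ 7.e-04  3.e-04 -1.e+00] grip 48.7 0.0 F [-0.   0.5  0.2]
```

Emit:
{"fn": "servo_tool", "kwargs": {
  "motion": "25 -1 0 0 50;25 -1 0 0 50;26 -0.8 0 0 50;26 0 0 0 50;0 0 0 0 44;0 0 25 0 44;0 0 30 0 44;0 0 25 0 44;0 0 18 0 44;0 0 12 0 44;0 0 8 0 44;0 0 4 0 44;0 0 2 0 44;0 0 0 0 44;0 0 0 0 44"
}}

```text
time_s: 25.92
eef_pos: [0.5648, -0.0131, -0.0193]
tcp_rot: [2.22, 2.222, 0.002]
wrist_force: [0.3, 1.3, 0.5]
grip_width: 0.476
grip_force: 0.0
```

```bash
python3 - <<'E'
from h import *
go(.5645,-.0133,-.0205,np.pi/2+.003)
E
```

```text
t 25.92 pos [ 0.5648 -0.0131 -0.0193] th 1.5716 tool d mm (old axes) [-0.2 -0.3  1.2] turn -0.002 tilt [ 1.6e-03 -1.0e-04 -1.0e+00] grip 43.8 0.0 F [0.3 1.3 0.5]
```

Emit:
{"fn": "servo_tool", "kwargs": {
  "motion": "0 0 1 0 20;0 0 0 0 0;0 0 0 0 0;0 0 0 0 0;0 0 0 0 0;0 0 0 0 0;0 0 0 0 0;0 0 0 0 0;0 0 0 0 0",
  "squeeze": 40
}}

```text
time_s: 26.67
eef_pos: [0.564, -0.0133, -0.021]
tcp_rot: [2.221, 2.222, -0.0]
wrist_force: [-0.1, 0.2, 1.6]
grip_width: 0.101
grip_force: 40.0
```

```bash
python3 - <<'E'
from h import *
go(.4708,-.2352,.1,np.pi/2+.293)
E
```

```text
t 26.67 pos [ 0.564  -0.0133 -0.021 ] th 1.5715 tool d mm (old axes) [-221.9  -93.4 -121. ] turn -0.292 tilt [-0.e+00 -2.e-04 -1.e+00] grip 9.3 40.0 F [-0.1  0.2  1.6]
```

The rib is gripped. Before seating, I'll check for a hand-eye bias by locating the same still objects (green and orange cylinders) in views with opposite tool headings.

```bash
python3 - <<'E'
from h import *
for n in("w1","w5","w6","w8"):
    im,C=load(n);hsv=cv2.cvtColor(im,cv2.COLOR_BGR2HSV)
    p=np.load(f"pics/{n}.npy");R=Ro.from_rotvec(p[3:]).as_matrix();print(n,"th",np.arctan2(R[1,0],R[0,0]).round(3))
    for nm,lo,hi in(("green",(45,120,40),(75,255,255)),("orange",(8,200,150),(16,255,255))):
        m=cv2.inRange(hsv,lo,hi);k,l,st,ce=cv2.connectedComponentsWithStats(m)
        if k<2: continue
        i=1+st[1:,4].argmax()
        pts=np.argwhere(l==i)[:,::-1].astype(np.float32);r=cv2.minAreaRect(pts);print(" ",nm,st[i].tolist(),ray(C,r[0],.008).round(4),np.round(r[1],1))
E
```

```text
w1 th 1.226
  green [314, 142, 39, 14, 381] [ 0.498  -0.1058  0.008 ] [38.3 10.3]
  orange [403, 123, 11, 4, 13] [ 0.5962 -0.1095  0.008 ] [ 1.  10.4]
w5 th -1.284
  green [184, 203, 49, 45, 804] [ 0.4963 -0.1085  0.008 ] [56.1 14.9]
  orange [59, 163, 56, 32, 162] [ 0.606  -0.1244  0.008 ] [59.7 12.7]
w6 th 1.521
  green [288, 380, 33, 13, 260] [ 0.493  -0.1034  0.008 ] [32.7 11.7]
  orange [377, 389, 15, 4, 54] [ 0.5927 -0.1092  0.008 ] [ 3. 14.]
w8 th 1.568
  green [173, 173, 55, 36, 815] [ 0.4966 -0.1045  0.008 ] [57.2 14.3]
  orange [299, 194, 55, 18, 628] [ 0.6086 -0.1154  0.008 ] [54.7 14.1]
```

Emit:
{"fn": "servo_tool", "kwargs": {
  "motion": "0 0 -8 0 0;0 0 -15 0 0;0 0 -25 0 0;0 0 -25 0 0;0 0 -25 0 0;0 0 -22 0 0;-22 -9.3 0 0 0;-22 -9.3 0 0 0;-22 -9.3 0 0 0;-22 -9.3 0 0 0;-22 -9.3 0 0 0;-22 -9.3 0 0 0;-22 -9.3 0 0 0;-22 -9.3 0 0 0;-22 -9.3 0 0 0;-22 -9.3 0 0 0;0 0 0 -0.1 0;0 0 0 -0.1 0;0 0 0 -0.092 0;0 0 0 0 0"
}}

```text
time_s: 28.33
eef_pos: [0.4708, -0.2332, 0.099]
tcp_rot: [-1.871, -2.523, -0.0]
wrist_force: [-0.2, 0.7, -1.6]
grip_width: 0.103
grip_force: 40.0
```

Emit:
{"fn": "servo_tool", "kwargs": {
  "motion": "0 0 0 0 0;0 0 0 0 0;0 0 0 0 0"
}}

```text
time_s: 28.58
eef_pos: [0.4711, -0.2331, 0.0989]
tcp_rot: [-1.875, -2.52, 0.0]
wrist_force: [-0.6, -0.9, -2.3]
grip_width: 0.104
grip_force: 40.0
```

```bash
python3 - <<'E'
from h import *
go(.4708,-.2352,.05,np.pi/2+.293);im,C=look("w9")
# far hole of held cover: expected at tool x +44, true height plate top
s=state();R=Ro.from_rotvec(s["tcp_rot"]).as_matrix();z=s["eef_pos"][2]+.021+.012
X=s["eef_pos"]+R@[.044,0,0];X[2]=z;p=proj(C,X);print("expected hole px",p)
u,v=p.round().astype(int);print(cv2.cvtColor(im,cv2.COLOR_BGR2GRAY)[v-22:v+23:2,u-22:u+23:2])
E
```

```text
t 28.58 pos [ 0.4711 -0.2331  0.0989] th 1.8622 tool d mm (old axes) [-1.9 -0.9 48.9] turn -0.002 tilt [-1.e-04 -1.e-04 -1.e+00] grip 9.6 40.0 F [-0.6 -0.9 -2.3]
expected hole px [277.48871963 174.98926835]
[[136 134 134 134 135 136 136 134 136 135 137 135 135 136 134 136 134 137
  138 135 135 133 134]
 [138 139 139 138 139 139 138 139 140 141 136 138 140 139 140 139 139 140
  140 140 137 138 139]
 [137 139 137 137 139 139 137 138 136 138 138 138 139 139 140 137 139 142
  138 139 139 139 138]
 [138 139 137 139 138 137 138 139 136 140 138 139 138 137 138 140 139 138
  138 138 138 139 140]
 [138 139 140 139 139 138 136 139 139 137 138 137 139 137 136 137 136 139
  137 139 141 139 137]
 [138 138 139 138 138 138 138 137 134 136 137 136 134 134 135 135 135 136
  138 137 139 139 140]
 [138 138 137 137 140 140 138 138 139 127 110 107 105 111 111 127 134 139
  136 138 137 138 137]
 [135 139 139 141 136 138 137 136 124 108 109 118 127 129 126 111 119 135
  139 136 139 138 138]
 [136 137 136 135 137 139 135 123 111 128 131 131 134 136 136 128 111 122
  137 137 138 139 137]
 [138 137 138 138 13
[... 638 characters left out ...]
137 138 136 138 137]
 [137 137 136 134 138 137 135 134 130 115 100  96  91  94 102 115 127 135
  135 138 135 138 138]
 [135 136 136 137 138 137 135 134 132 132 124 120 118 121 126 132 135 136
  136 135 137 135 136]
 [137 137 136 138 139 136 134 135 131 134 135 133 133 134 132 134 132 133
  134 138 135 137 135]
 [138 136 135 136 138 134 135 135 135 135 133 133 134 132 133 135 135 135
  133 137 135 135 135]
 [136 138 136 138 137 136 134 135 135 133 134 133 134 132 135 134 133 134
  133 136 137 136 136]
 [138 137 137 137 136 136 135 134 134 135 133 134 136 135 133 134 133 135
  132 136 136 136 134]
 [130 129 128 130 130 128 129 130 130 128 129 128 127 129 127 129 130 128
  129 129 130 131 131]]
```

The far hole is visible and the pin can be seen through it. The bias check gives about 2 mm along tool x. I'll lower to just above the pins and measure the pin against the hole in the same view, which cancels the bias.

Emit:
{"fn": "servo_tool", "kwargs": {
  "motion": "0 0 20 0 0;0 0 20 0 0;0 0 14 0 0;0 0 4 0 0;0 0 0 0 0;0 0 0 0 0;0 0 0 0 0"
}}

```text
time_s: 29.22
eef_pos: [0.472, -0.2335, 0.0418]
tcp_rot: [1.873, 2.52, 0.0]
wrist_force: [-0.6, 0.1, -1.5]
grip_width: 0.105
grip_force: 40.0
```

```bash
python3 - <<'E'
from h import *
go(.4696,-.2314,.05,np.pi/2+.293);im,C=look("w10")
s=state();R=Ro.from_rotvec(s["tcp_rot"]).as_matrix();X=s["eef_pos"]+R@[.044,0,0];X[2]=s["eef_pos"][2]+.033;p=proj(C,X);print("expected hole px",p,"top z",X[2])
t=R[:,0];b=.002
for c in ([.4708,-.2352],[.4702,-.2333]):
    q=np.array([*c,.046])+.044*np.array([-.289,.957,0])+b*t;print("pin tip px",proj(C,[q[0],q[1],.046]),"pin base",proj(C,[q[0],q[1],.026]))
u,v=p.round().astype(int);np.set_printoptions(linewidth=200);print(u,v);print(cv2.cvtColor(im,cv2.COLOR_BGR2GRAY)[v-12:v+14,u-13:u+17])
E
```

```text
t 29.22 pos [ 0.472  -0.2335  0.0418] th 1.8634 tool d mm (old axes) [ 2.7 -1.7 -8.2] turn -0.0 tilt [ 1.5e-03 -8.0e-04 -1.0e+00] grip 9.7 40.0 F [-0.6  0.1 -1.5]
expected hole px [277.4214087  175.17662771] top z 0.07490025946824416
pin tip px [274.76157521 166.96702504] pin base [275.11655233 163.31575977]
pin tip px [274.70562416 163.51920269] pin base [275.06629939 160.16382884]
277 175
[[140 142 138 137 137 138 136 138 139 139 137 136 137 135 133 132 134 132 134 137 137 139 139 140 139 139 140 138 138 140]
 [140 138 138 139 138 138 138 137 139 138 133 125 121 121 121 118 117 122 122 126 133 138 136 139 139 139 139 139 140 139]
 [142 140 140 140 139 137 140 139 134 127 119 112 104 104 102  99 101 101 105 110 117 127 132 134 138 140 139 135 140 140]
 [139 139 140 140 139 137 137 133 124 112 101 101  99  97  92  94  95 100 102 103 105 110 122 129 135 137 136 139 140 139]
 [140 139 140 136 137 136 134 125 112 103 102 103 104 102  95  93  93 101 105 107 101 102 108 120 131 137 137 138 139 139]
 [139 140 140 138 137 134 126 111 103 104 115 124 123 115 101  92  92 103 108 110 108 105 1
[... 1792 characters left out ...]
 93  82  75  74  78  79  81  79  74  75  72  77  91 100 113 122 129 134 135 135 137]
 [137 139 135 135 136 133 130 121 117 106  99  91  83  80  81  77  78  81  80  90  95 102 114 121 131 132 134 135 135 136]
 [138 137 138 137 134 133 134 131 124 116 113 104  97  96  94  92  91  95  99 107 111 116 120 129 133 133 137 133 140 138]
 [139 138 137 137 136 137 134 133 130 128 120 115 115 114 110 109 109 113 113 118 122 127 129 134 133 137 134 137 137 135]
 [136 136 136 133 134 134 136 134 136 132 130 124 123 124 123 119 119 120 121 124 130 133 135 135 135 134 135 138 137 138]
 [138 139 138 138 134 136 134 135 136 135 135 133 131 130 128 129 128 128 131 133 133 136 135 135 134 134 133 135 135 138]]
```

```bash
python3 - <<'E'
from h import *
im,C=load("w10");p=np.load("pics/w10.npy");R=Ro.from_rotvec(p[3:]).as_matrix()
h=ray(C,(279,174.5),.0749);t=ray(C,(275.4,170.3),.046);print(h.round(4),t.round(4),"tool shift mm",(R.T@(t-h)*1000).round(2), "hole rel tcp",(R.T@(h-p[:3])*1000).round(2))
E
```

```text
[ 0.46   -0.1909  0.0749] [ 0.4584 -0.1929  0.046 ] tool shift mm [-1.49 -2.11 28.9 ] hole rel tcp [ 44.24   0.81 -33.13]
```

Emit:
{"fn": "servo_tool", "kwargs": {
  "motion": "-1.5 -2.1 3 0 0;0 0 5 0 0;0 0 4 0 0;0 0 0 0 0;0 0 0 0 0;0 0 0 0 0"
}}

```text
time_s: 29.77
eef_pos: [0.4696, -0.2352, 0.0288]
tcp_rot: [-1.873, -2.522, -0.0]
wrist_force: [1.1, -0.4, -2.0]
grip_width: 0.103
grip_force: 40.0
```

```bash
python3 - <<'E'
from h import *
np.set_printoptions(linewidth=200)
go(.4696,-.2314,.05,np.pi/2+.293);im,C=look("w11");print(cv2.cvtColor(im,cv2.COLOR_BGR2GRAY)[163:199,264:294:1])
E
```

```text
t 29.77 pos [ 0.4696 -0.2352  0.0288] th 1.8637 tool d mm (old axes) [  3.6   1.1 -21.2] turn -0.0 tilt [-1.e-04  1.e-04 -1.e+00] grip 9.5 40.0 F [ 1.1 -0.4 -2. ]
[[138 140 141 ... 141 138 140]
 [142 140 139 ... 138 139 141]
 [142 139 138 ... 140 140 141]
 ...
 [138 136 134 ... 132 135 140]
 [130 131 133 ... 130 130 133]
 [129 130 128 ... 126 130 131]]
```

```bash
python3 - <<'E'
from h import *
im,C=load("w11");g=cv2.cvtColor(im,cv2.COLOR_BGR2GRAY)[163:190,264:294]
for r in g: print(*["%3d"%x for x in r])
E
```

```text
138 140 141 138 139 141 139 138 140 138 139 137 133 133 135 130 133 136 137 139 140 138 138 139 137 137 139 141 138 140
142 140 139 142 139 138 139 137 139 138 134 127 121 120 121 117 119 120 123 129 133 137 139 139 138 137 138 138 139 141
142 139 138 139 138 138 138 139 135 128 120 112 104 103 103 100 101  99 103 108 119 130 135 137 138 137 139 140 140 141
142 140 139 139 139 142 137 134 126 114 110 101  98  95  95  93  95  95  93  99 104 111 118 130 135 140 138 140 138 141
140 141 140 141 141 139 133 125 113 106 104 101  94  94  96  96  97  99  96  93  96 100 107 120 130 136 139 138 140 140
139 138 139 138 137 132 126 115 106 106 107 100  94  94  97 104 106 104 101  94  94  96 101 106 118 132 139 139 138 138
140 139 138 137 137 124 115 107 106 109 105 100  94  94 104 116 121 120 112 102  94  94 102 103 109 122 133 138 139 140
139 138 137 133 132 117 106 104 110 111 107  99  93 102 122 136 143 144 131 108  95  93 103 103 107 114 128 137 138 140
138 138 138 135 126 113 105 108 111 112 108 101  93 110 136 153 159 159 147 120  97  94 101 109 107 107 118 134 137 140
138 138 138 134 121 
[... 1439 characters left out ...]
 135 131 125 117 110 100  91  83  79  73  76  76  77  82  90  95 105 114 122 127 129 136 137 141 137
137 138 139 136 134 135 136 131 125 118 110 105 100  97  93  89  92  96 100 105 113 116 121 130 133 136 134 137 137 137
137 138 138 136 135 135 135 133 132 129 122 117 117 114 111 110 109 111 114 115 122 124 129 135 136 133 136 135 136 140
139 140 138 134 135 137 135 136 136 135 131 126 124 122 121 119 120 123 124 126 129 133 134 135 136 134 135 135 136 139
138 138 136 136 136 135 136 138 137 136 135 134 133 130 132 130 129 129 133 134 134 135 137 135 135 137 136 136 136 138
139 138 138 135 138 137 138 136 136 134 136 136 135 134 133 135 133 133 137 137 138 137 137 135 137 138 136 136 137 139
```

```bash
python3 - <<'E'
from h import *
im,C=load("w11");p=np.load("pics/w11.npy");R=Ro.from_rotvec(p[3:]).as_matrix()
h=ray(C,(279,174.5),p[2]+.033);t=ray(C,(280.3,172.),.046);print("tool shift mm",(R.T@(t-h)*1000).round(2))
E
```

```text
tool shift mm [-0.79  0.7  15.79]
```

Emit:
{"fn": "servo_tool", "kwargs": {
  "motion": "-0.6 0.6 2 0 0;0 0 3 0 0;0 0 3 0 0;0 0 3 0 0;0 0 0 0 0"
}}

```text
time_s: 30.23
eef_pos: [0.4698, -0.2355, 0.0171]
tcp_rot: [-1.873, -2.521, 0.0]
wrist_force: [0.6, -0.2, -1.2]
grip_width: 0.103
grip_force: 40.0
```

Emit:
{"fn": "servo_tool", "kwargs": {
  "motion": "0 0 3 0 0;0 0 3 0 0;0 0 0 0 0"
}}

```text
time_s: 30.48
eef_pos: [0.4699, -0.2356, 0.0112]
tcp_rot: [-1.873, -2.521, 0.0]
wrist_force: [0.7, -0.5, -1.0]
grip_width: 0.104
grip_force: 40.0
```

Emit:
{"fn": "servo_tool", "kwargs": {
  "motion": "0 0 2 0 0;0 0 2 0 0;0 0 1 0 0;0 0 0 0 0"
}}

```text
time_s: 30.82
eef_pos: [0.4701, -0.2357, 0.0066]
tcp_rot: [-1.874, -2.521, 0.0]
wrist_force: [0.4, -0.4, -1.2]
grip_width: 0.106
grip_force: 40.0
```

Both pins are in with no side force. I'll lower the last 2 mm and feel for the rim.

Emit:
{"fn": "servo_tool", "kwargs": {
  "motion": "0 0 1 0 0;0 0 1 0 0;0 0 0 0 0"
}}

```text
time_s: 31.07
eef_pos: [0.4705, -0.2357, 0.005]
tcp_rot: [1.874, 2.521, -0.0]
wrist_force: [0.2, -0.0, 0.7]
grip_width: 0.106
grip_force: 40.0
```

Emit:
{"fn": "servo_tool", "kwargs": {
  "motion": "0 0 0.7 0 0;0 0 0.7 0 0;0 0 0 0 0"
}}

```text
time_s: 31.32
eef_pos: [0.4705, -0.2358, 0.005]
tcp_rot: [1.873, 2.521, -0.002]
wrist_force: [-5.1, 1.3, 13.4]
grip_width: 0.104
grip_force: 40.0
```

Emit:
{"fn": "servo_tool", "kwargs": {
  "motion": "0 0 -1 0 30;0 0 0 0 30;0 0 0 0 30;0 0 0 0 30;0 0 0 0 30;0 0 -8 0 30;0 0 -15 0 30;0 0 -25 0 30;0 0 -30 0 30;0 0 -30 0 30;-30 0 0 0 30;-30 0 0 0 30;-20 0 0 0 30;0 0 0 0 30;0 0 0 0 30"
}}

```text
time_s: 32.57
eef_pos: [0.4932, -0.313, 0.1125]
tcp_rot: [-1.876, -2.52, -0.001]
wrist_force: [-0.1, 1.2, 0.0]
grip_width: 0.326
grip_force: 0.0
```

```bash
python3 - <<'E'
from h import *
im,C=look("w12");go(.47,-.235,.1,1.863)
y=.293;R=np.array([[np.cos(y),-np.sin(y)],[np.sin(y),np.cos(y)]]);c=np.array([.4702,-.2338])+.002*np.array([-.289,.957])
for q in [(0,44),(0,-44)]:
    X=c+R@np.array(q)/1e3;print(q,"pin top",proj(C,[*X,.046]).round(1),"hole",proj(C,[*X,.038]).round(1))
K=c+np.array([(R@np.array(q))/1e3 for q in [(-39,56),(39,56),(39,-56),(-39,-56)]])
print("expected plate corners",[proj(C,[*k,.038]).round(1).tolist() for k in K])
m=cv2.inRange(cv2.cvtColor(im,cv2.COLOR_BGR2HSV),(20,15,90),(50,70,255));m[250:]=0
k,l,st,ce=cv2.connectedComponentsWithStats(m);i=1+st[1:,4].argmax();r=cv2.minAreaRect(np.argwhere(l==i)[:,::-1].astype(np.float32));print(st[i],cv2.boxPoints(r).round(1).tolist())
X=c+R@np.array([0,44])/1e3;u,v=proj(C,[*X,.04]).round().astype(int);print(u,v)
for row in cv2.cvtColor(im,cv2.COLOR_BGR2GRAY)[v-12:v+13,u-14:u+15]: print(*["%3d"%x for x in row])
E
```

```text
t 32.62 pos [ 0.4932 -0.3116  0.1124] th 1.8635 tool d mm (old axes) [80.  -0.1 12.5] turn 0.0 tilt [-4.e-04  1.e-03 -1.e+00] grip 30.0 0.0 F [-1.4  0.2  0.4]
(0, 44) pin top [278.7  39.3] hole [278.7  41.9]
(0, -44) pin top [279. 162.] hole [279. 161.]
expected plate corners [[225.6, 24.3], [331.8, 24.0], [327.1, 175.8], [231.0, 176.0]]
[  228    29   104   152 14567] [[228.0, 180.0], [228.0, 29.0], [331.0, 29.0], [331.0, 180.0]]
279 41
214 212 209 189 129  87  79  82  82  81  86  87  91  94  99 101 100  95  92  88  83  82  78  80  88 125 177 205 210
211 212 208 192 156 136 139 139 140 140 143 143 145 148 149 151 149 145 145 141 141 140 139 137 141 156 184 205 210
210 208 207 199 188 184 185 186 184 185 186 185 186 188 187 189 189 187 187 185 185 186 186 186 186 190 198 205 210
206 208 206 206 205 202 203 204 203 206 205 204 206 204 205 204 205 204 204 203 203 204 203 202 203 206 207 206 209
208 206 207 208 205 205 206 208 207 206 206 206 206 207 206 206 208 207 205 206 206 206 207 207 209 209 206 206 206
207 208 206 208 205 207 205 207 207 206 206 208 206 208 207 209 207 206 206 21
[... 1541 characters left out ...]
 207
209 206 207 208 207 205 192 159 128 131 133 102  86  93 103 101  98  90 103 122 123 117 154 193 205 209 210 209 208
208 206 207 207 205 206 196 167 141 148 146 105  84  82  82  85  85  89 112 142 146 130 157 193 207 210 209 206 207
206 205 207 208 207 205 200 180 158 164 152 115  84  82  81  82  79  88 123 157 156 142 166 199 207 209 208 210 207
204 207 206 208 206 208 206 191 171 172 167 140  98  76  79  77  80  96 136 166 158 151 178 205 208 209 207 208 207
208 206 208 205 208 206 209 201 183 179 179 157 114  86  77  81  86 114 148 164 151 163 192 206 209 208 209 208 208
207 207 208 208 206 209 208 205 193 178 172 162 134 109  96  96 108 135 158 160 156 182 202 210 210 207 206 208 207
```

The pin shows through the far hole, the plate's outline has the size expected at rim height, and the gripper is clear. I'm handing in.

```bash
python3 -c "
from station import *
print(job_done())"
```

```text
the job is handed in; nothing more can be done
None
```

I handed the job in at about 33 s: the AA cell is in the tray, the cover is down over both pins rib up, and the gripper is open and clear; the judge's verdict was not shown to me.

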